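# Check the model-squaring board with a steel square

## Robot

A 7-joint arm with a two-finger parallel gripper is mounted at the origin on a cart in front of the work surface, level with it; the furniture and walls round the work are solid. World frame = base frame: x ahead of the robot, y to its left, z up, the work surface at z = 0. Lengths are in mm, angles in rad, forces in N, time in s.
With the tool pointing down it reaches from about 400 to 875 mm from the base axis. Payload 4.4 kg.
Tool frame: the origin (TCP) lies midway between the tips of the shut fingers; the grasp point (between the pads) lies 19 mm behind it; z points along the fingers, y is the line along which they close (so a half turn about z gives the same grasp; the last joint's range is limited). The gripper opens to 85 mm and grips with 20 to 120 N. Pads are 22 mm wide; open, the fingers measure 114 mm over their backs; the gripper's body (76 mm by 85 mm) begins 54 mm behind the grasp point. The pads swing forward as they close: fully open they stand 13 mm farther back than shut.
Start: joints at [-1.384, 0.628, 0.038, 1.517, -0.027, 0.996, -0.02], TCP at [162.55, 629.361, 231.313] pointing down, gripper open.
Joint ranges: [-3.06, 3.06], [-0.37, 2.12], [-1.25, 1.32], [0.18, 2.47], [-1.1, 4.24], [0.23, 1.98], [-2.94, 2.94]. Speed limits (rad/s): [2.57, 2.57, 3.14, 3.14, 3.14, 3.14, 3.14].

## Interface

Orientations are given as [roll, pitch, yaw] about the fixed x, y, z axes, in that order (R = Rz(yaw) Ry(pitch) Rx(roll)).
In Python, from cell import readout, optics, order gives the robot as it stands.
- The arm moves only by the shell command python3 -m jog 'ROWS'. ROWS is a JSON object of lists of equal length, an entry for each row: "claw": the opening, from 0 (shut) to 1 (fully open); "xyz": the shift along the tool's x, y, z each as a share of 0.1 m, from -1 to 1, a list of three; "twist": the turn, a rotation vector about the tool's x, y, z each as a share of 180 degrees, from -1 to 1, a list of three. A call has 1 to 12 rows; each row shifts and turns the commanded pose from where the row before left it, along the tool's axes as they then stand; what a row does not reach is not made up. A row lasts 1/8 s, in which the tool goes at most 62.5 mm and 10.7 degrees, less where a joint would pass 70% of its speed; a pose out of reach is approached as far as the arm can. A call with a number of a shift or a turn outside -1 to 1 is refused whole. A call with a gripper value outside its range is refused whole. The fingers move at their own pace and stop on an object; the grip force is fixed at half the most. Time passes only in rows, so rows that do not move let the fingers close. It gives the time, the measured TCP pose, the force, the opening and the grip force at its end, in the units of the state.
- readout.read_state(): the state, without advancing time (a new reading comes with each control period).
- optics.get_image(name): name is "scene" or "top"; returns a dict with "color" (480x640x3 uint8, red, green, blue), "fovy" (degrees; the focal length in pixels is half the picture's height over the tangent of half this angle, whatever the lens; pixels are square), "cx", "cy" (the principal point, pixels), "view" (4x4, takes a point from world to camera coordinates). Camera axes: x right, y up, looking along -z (the intrinsics and any distortion apply to the point x, -y, -z); pixel columns grow to the right and rows downward; lengths in mm; the calibration is good to about 2 mm. A picture is of the moment at which its call begins. There is no depth.
- order.finish_job(): hands the job in; it is judged then, once.
Trained networks look in the newest picture that a camera, given by its name, has taken for a name from the list of things; names that differ only in an ending like _2 or _b are one class to them, and where a whole thing is asked for, a point or a joint stands for the part that bears it (a point fixed in the world has none). Each returns a list of dicts, best first, with "score" (0 to 1); they miss things now and then, are a little off and sometimes report something else, mostly with a low value. They report only what shows in the picture. A call takes as long as a camera call.
- optics.boxes_of(camera, label): "rect" ([left, top, width, height] in pixels, round what is visible of it).
The state is a dict: "clock": time; "qpos": joint angles; "qd": joint speeds; "tau": joint torques, N m; "eef_pos": TCP position; "tool_rot": TCP orientation; "force": force on the tool from outside, world axes, zero at the start; "torque": the same for the moment, N m; "width": finger opening in mm; "gripper_force": force on a finger pad.
Only numpy, scipy, OpenCV 4.12 (cv2) and the standard library are available. Lean on these libraries where they do the work, as an engineer would, in place of code of your own. Each camera call takes 0.05 s, during which the arm holds its last target. There are 200 camera calls.

## Task

Check that the fences of the squaring board for plaster models are true: lift the small steel square by its upright grip, lay it flat on the board, and press its outside corner into the corner between the two fences until both outer edges touch along their fences. Finish while still holding it: keep gripping it and keep it pressed firmly against both fences, square and flat on the board. Do not push the pliers, the glass dish or the small bottle about.

Things in the scene. Friction and masses are not known exactly. Their poses are not given: they have to be found in the camera images.
- square: loose L-shaped steel square, 0.16 kg, on the right half. Dark stock along own x, 100x18x16 mm high (x -62..38, y -9..9), its +x end turned up as an 8 mm thick face 40 mm high. Blade 25 mm wide, 6 mm thick (z 0..6) from x 13..38, running to y = -67 mm. Grey grip on the stock, x -20..20, 12 mm thick along y, z 16..46 mm. Origin: underside of the stock, below the grip; z up
- square_grip (a point): centre of the upright grip's sides, 34 mm above the square's underside; the grip is pinched across its 12 mm thickness (square's y). Fingertips may go down to the stock's top, 16 mm above the underside. In a light pinch the square can pitch about the pads (it slipped at 60 N, little at 100 N); set on the board and pinched anew it sits flat
- square_corner (a point): outside corner of the square, at its underside, 38 mm in x and 9 mm in y from the square's origin. The outer edges that must touch: the blade's edge and the stock's upturned end facing the square's +x (for the back fence), and the stock's long side facing the square's +y (for the side fence)
- board: fixed aluminium squaring board on the left half of the worktop, 150 x 150 mm, its top 10 mm above its origin (origin: centre of the underside, on the worktop). Its x and y axes run along its edges, z is up. Ground faces: the square slides easily on it. The square sits home when its axes point as the board's do
- board_corner (a point): where the inner faces of the two fences meet, at the height of the board's top, 61 mm in x and 61 mm in y from the board's centre; the square's outside corner belongs here
- back_fence: fixed steel fence along the board's +x edge, 13 mm thick, 36 mm high above the board's top; its inner face, at board x = +61 mm, faces board -x. It stops 8 mm short of the corner (relief). Origin as the board's
- side_fence: fixed steel fence along the board's +y edge, 13 mm thick, 14 mm high above the board's top; its inner face, at board y = +61 mm, faces board -y. It stops 8 mm short of the corner. Origin as the board's
- pliers: bystander: loose steel pliers 144 x 34 x 11 mm on the right half of the worktop, beside the square; origin centre of the underside. Behind stand a fixed drawer unit and a bath: a sideways swing at 0.08 m can strike them, one 0.2 m above the worktop clears them
- dish: bystander: small octagonal glass dish 33 x 33 x 25 mm, loose; origin centre of the underside
- primer: bystander: small bottle 23 x 23 x 52 mm, loose, behind the board; origin centre of the underside

How it is judged:
By the outcome, as a careful person would: the job done as asked, in the order asked, and still so for the second after the job is handed in, while the arm keeps its last pose, push and grip.
It also fails if it takes over 51 s, if anything falls off the work surface, if the arm or the gripper's body presses on something with over 40 N, if the wrist force passes 120 N, or if a joint passes its speed limit or range.

## Working session

There is one attempt and no reset: what is moved stays moved. The work goes in short steps, Python scripts to look and compute and a shell command to move; the robot and the scene stay as the last step left them, time stands still between calls to the robot, and variables do not carry over. Pictures are saved under pics/ and viewed, at most 10 in all, crops included, and the job is handed in when it is done.

```bash
ls; mkdir -p pics; python3 - <<'E'
from cell import readout, optics
import cv2
print(readout.read_state())
for n in("scene","top"):
    im=optics.get_image(n); print(n,{k:im[k] for k in im if k!="color"})
    cv2.imwrite(f"pics/{n}0.png",im["color"][...,::-1])
    for l in("square","board","back_fence","side_fence","pliers","dish","primer","square_grip"):
        print(l,[(d["rect"],round(d["score"],2)) for d in optics.boxes_of(n,l)[:2]])
E
```

```text
pics
{'clock': 0.0, 'qpos': array([-1.38380824,  0.62934819,  0.0384288 ,  1.51836482, -0.0269963 ,
        0.99630901, -0.01995217]), 'qd': array([ 1.17774884e-04, -1.82817216e-04, -8.63237048e-05, -4.20458404e-04,
        4.75548655e-04,  8.35364222e-04,  3.62078839e-04]), 'tau': array([ 2.32822640e-05, -5.63385451e+01,  1.22540798e+00, -1.93444526e+01,
        1.07167845e-02,  1.06843770e-02, -1.22824750e-05]), 'eef_pos': array([162.37646289, 628.74339677, 230.38854084]), 'tool_rot': array([-3.13968102e+00,  2.06726817e-05,  2.88886514e+00]), 'force': array([-0.15455387, -0.62604398, -0.02943561]), 'torque': array([0.0181443 , 0.00101114, 0.02441321]), 'gripper_force': 0.0, 'width': 85.46346037533446}
scene {'fovy': 51.41184577308047, 'cx': 320.31071407151694, 'cy': 238.73745290561138, 'view': array([[ 8.26887108e-01, -5.62341687e-01, -5.43479719e-03,
        -4.53910908e+02],
       [ 3.32430628e-01,  4.80977218e-01,  8.11264934e-01,
        -2.36060776e+02],
       [-4.53594078e-01, -6.72631208e-01,  5.84653461e-01,
        -9.34077500e+02],
       [ 0.00000000e+00,  0.00000000e
[... 539 characters left out ...]
-01, -6.49881520e-03,
         6.50456990e+00],
       [ 9.97682655e-01,  1.92366864e-02,  6.52630884e-02,
        -5.88747374e+02],
       [-6.51240260e-02, -7.76959049e-03,  9.97846929e-01,
        -1.46983129e+03],
       [ 0.00000000e+00,  0.00000000e+00,  0.00000000e+00,
         1.00000000e+00]])}
square [([370.0, 279.8, 39.9, 25.5], 0.96), ([179.7, 259.8, 58.4, 57.8], 0.19)]
board [([181.1, 257.9, 57.9, 64.2], 0.56), ([371.3, 279.2, 39.1, 25.5], 0.26)]
back_fence [([193.2, 261.1, 41.0, 8.5], 0.58)]
side_fence [([181.9, 265.7, 7.2, 41.8], 0.76)]
pliers [([429.9, 272.5, 13.9, 46.8], 0.56)]
dish []
primer [([205.6, 203.9, 12.5, 8.9], 0.5)]
square_grip [([370.7, 280.5, 39.7, 22.7], 0.64)]
```

```bash
python3 - <<'E'
import cv2
a=cv2.imread("pics/top0.png")
l=cv2.resize(a[240:340,165:265],None,fx=4,fy=4,interpolation=cv2.INTER_CUBIC); r=cv2.resize(a[240:340,355:455],None,fx=4,fy=4,interpolation=cv2.INTER_CUBIC)
cv2.imwrite("pics/topc.png",cv2.hconcat([l,r]))
b=cv2.imread("pics/scene0.png")
l=cv2.resize(b[160:260,170:270],None,fx=4,fy=4,interpolation=cv2.INTER_CUBIC); r=cv2.resize(b[280:380,300:400],None,fx=4,fy=4,interpolation=cv2.INTER_CUBIC)
cv2.imwrite("pics/scenec.png",cv2.hconcat([l,r]))
E
```

```text
(no output)
```

View pics/top0.png

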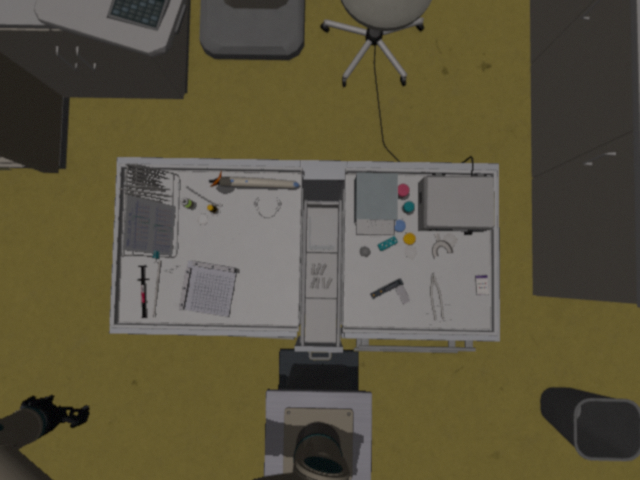

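View pics/topc.png

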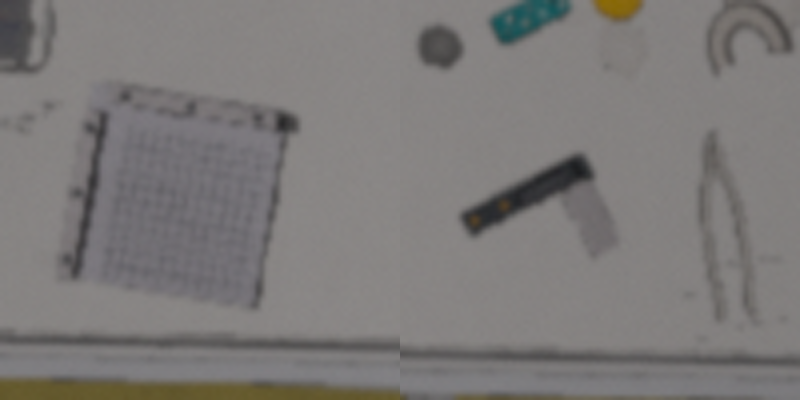

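View pics/scenec.png

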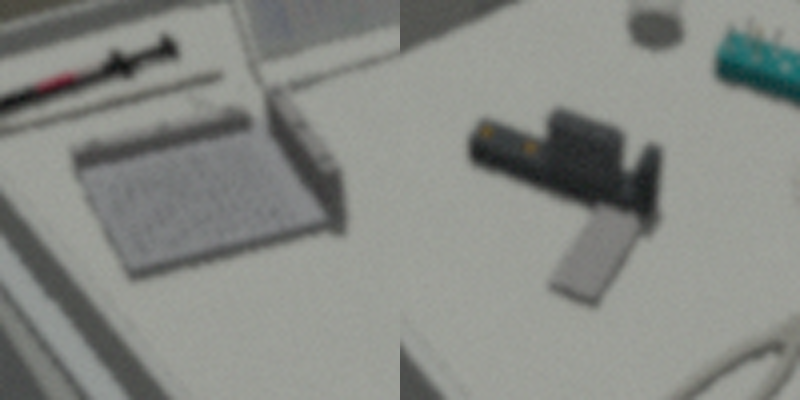

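```bash
cat > h.py <<'E'
import numpy as np, cv2
from scipy.optimize import minimize
from scipy.ndimage import gaussian_filter
SQ=[(13,38,-67,-9,0,6),(-62,38,-9,9,0,16),(-20,20,-6,6,16,46),(30,38,-9,9,16,40)]
BD=[(-75,75,-75,75,0,10),(-75,53,61,74,10,24),(61,74,-75,53,10,46)]
def cam(im):
    f=240/np.tan(np.radians(im["fovy"])/2)
    return f,im["cx"],im["cy"],np.array(im["view"])
def proj(c,P):
    f,cx,cy,V=c; q=np.atleast_2d(P)@V[:3,:3].T+V[:3,3]
    return np.c_[cx+f*q[:,0]/-q[:,2],cy-f*q[:,1]/-q[:,2]]
def ray(c,uv,z):
    f,cx,cy,V=c; d=V[:3,:3].T@np.array([(uv[0]-cx)/f,-(uv[1]-cy)/f,-1]); o=-V[:3,:3].T@V[:3,3]
    return o+d*(z-o[2])/d[2]
def Rz(a): return np.array([[np.cos(a),-np.sin(a),0],[np.sin(a),np.cos(a),0],[0,0,1]])
def faces(boxes,p,c):
    R=Rz(p[3]); o=-c[3][:3,:3].T@c[3][:3,3]; out=[]
    for b in boxes:
        lo,hi=np.array(b)[::2],np.array(b)[1::2]
        for ax in range(3):
            for s in (0,1):
                n=np.zeros(3); n[ax]=2*s-1
                u,v=[i for i in range(3) if i!=ax]; q=[]
                for a,d in((0,0),(1,0),(1,1),(0,1)):
                    t=np.zeros(3); t[ax]=(lo,hi)[s][ax]; t[u]=(lo,hi)[a][u]; t[v]=(lo,hi)[d][v]; q.append(t)
                q=np.array(q)@R.T+p[:3]
                if (R@n)@(o-q.mean(0))>0: out.append((2*s-1)*(ax+1)*1.0 and proj(c,q))
    return out
S=6
def render(boxes,p,c,win):
    x0,y0,w,h=win; fs=faces(boxes,p,c); lab=np.zeros((h*S,w*S),np.uint8)
    for i,q in enumerate(fs):
        cv2.fillConvexPoly(lab,np.round(((q+.5-[x0,y0])*S-.5)*16).astype(np.int32),i+1,shift=4)
    return [cv2.GaussianBlur(cv2.resize((lab==i).astype(np.float32),(w,h),interpolation=cv2.INTER_AREA),(0,0),.8).ravel() for i in range(len(fs)+1)]
def cost(p,boxes,views):
    e=0
    for c,img,win in views:
        x0,y0,w,h=win; A=np.array(render(boxes,p,c,win)).T; Y=img[y0:y0+h,x0:x0+w].reshape(-1,3).astype(float)
        r=Y-A@np.linalg.lstsq(A,Y,rcond=None)[0]; e+=np.minimum(r**2,400).mean()
    return e
def fit(boxes,p0,views,step=(6,6,3,.08)):
    best=None
    for k in range(3):
        sim=np.vstack([p0]+[np.array(p0)+np.eye(4)[i]*step[i]*(-1)**k for i in range(4)])
        r=minimize(cost,p0,(boxes,views),method="Nelder-Mead",options=dict(initial_simplex=sim,xatol=.02,fatol=1e-3,maxiter=250)); p0=r.x
    return r.x,r.fun
def overlay(img,c,boxes,p,win,k=5):
    x0,y0,w,h=win; o=cv2.resize(img[y0:y0+h,x0:x0+w,::-1],None,fx=k,fy=k,interpolation=cv2.INTER_CUBIC)
    for q in faces(boxes,p,c): cv2.polylines(o,[np.round(((q+.5-[x0,y0])*k-.5)*16).astype(np.int32)],True,(0,255,0),1,cv2.LINE_AA,4)
    return o
def grab(optics,n,N=1):
    ims=[optics.get_image(n) for _ in range(N)]
    return cam(ims[0]),np.mean([i["color"] for i in ims],0).astype(np.float32)
E
cat > f1.py <<'E'
from h import *; from cell import optics
ct,it=grab(optics,"top",3); cs,is_=grab(optics,"scene",3)
np.savez("imgs.npz",it=it,is_=is_)
g=lambda px,py,ox,oy:(ox+px/4,oy+py/4)
c0=ray(ct,g(127,128-330*0,355,240),10)[:2]
# initial guesses
sq=ray(ct,g(134,190,355,240),16); bd=ray(ct,g(180,200,165,240),10)
W=dict(sq=[(360,270,60,45),(310,300,70,65)],bd=[(170,250,80,80),(180,172,85,65)])
ov=[]
for nm,b,p0 in(("sq",SQ,[sq[0],sq[1],0,np.radians(-63)]),("bd",BD,[bd[0],bd[1],0,np.radians(-10)])):
    v=[(ct,it,W[nm][0]),(cs,is_,W[nm][1])]
    p,e=fit(b,p0,v); print(nm,np.round(p0,2),np.round(p,2),e,np.degrees(p[3]))
    for one in v:
        f=lambda q:cost([q[0],q[1],p[2],q[2]],b,[one])
        r=minimize(f,p[[0,1,3]],method="Nelder-Mead",options=dict(initial_simplex=np.vstack([p[[0,1,3]]]+[p[[0,1,3]]+d for d in np.diag([4,4,.05])]),xatol=.02,fatol=1e-3)); print("  alone",np.round(r.x,3),round(r.fun,1))
    ov.append(cv2.hconcat([cv2.resize(overlay(np.clip(i,0,255).astype(np.uint8),c,b,p,w),(400,300)) for c,i,w in v]))
cv2.imwrite("pics/ov1.png",cv2.vconcat(ov))
E
python3 f1.py
```

```text
sq [ 467.2 -205.2    0.    -1.1] [ 4.6997e+02 -2.0740e+02  3.9000e-01 -1.0800e+00] 32.19906499478565 -61.977824597602265
  alone [ 470.131 -208.056   -1.079] 4.2
  alone [ 469.848 -207.417   -1.085] 27.5
bd [ 4.4882e+02  3.3479e+02  0.0000e+00 -1.7000e-01] [ 4.5375e+02  3.4089e+02  2.5100e+00 -1.5000e-01] 153.83442705213244 -8.481597911635275
  alone [ 4.54642e+02  3.40767e+02 -1.44000e-01] 44.9
  alone [ 4.53541e+02  3.41019e+02 -1.51000e-01] 108.5
```

View pics/ov1.png

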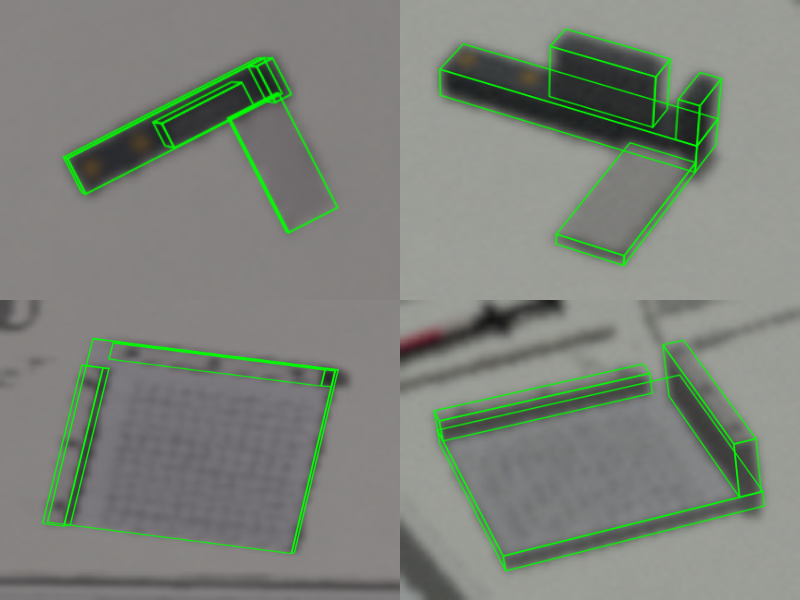

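```bash
cat > f2.py <<'E'
from h import *; from cell import optics
d=np.load("imgs.npz"); it,is_=d["it"],d["is_"]; ct=cam(optics.get_image("top")); cs=cam(optics.get_image("scene"))
W=[(172,250,78,76),(184,176,76,58)]; v=[(ct,it,W[0]),(cs,is_,W[1])]
for nm,vv in(("top",v[:1]),("scene",v[1:]),("both",v)):
  best=None
  for y0 in(-.19,-.165,-.14):
   for dx,dy in((0,0),(-4,-4),(4,-4),(-4,4)):
    s=np.array([452+dx,339+dy,y0])
    r=minimize(lambda q:cost([q[0],q[1],0,q[2]],BD,vv),s,method="Nelder-Mead",options=dict(initial_simplex=np.vstack([s]+[s+k for k in np.diag([4,4,.04])]),xatol=.02,fatol=1e-3))
    if best is None or r.fun<best.fun: best=r
  print(nm,np.round(best.x,3),round(best.fun,2))
p=[best.x[0],best.x[1],0,best.x[2]]
o=[overlay(np.clip(i*1.3,0,255).astype(np.uint8),c,BD,p,w,5) for c,i,w in v]
o=[cv2.resize(x,(400,390)) for x in o]
o2=[cv2.resize(np.clip(i[w[1]:w[1]+w[3],w[0]:w[0]+w[2],::-1]*1.3,0,255).astype(np.uint8),(400,210),interpolation=cv2.INTER_CUBIC) for c,i,w in v]
cv2.imwrite("pics/ov2.png",cv2.vconcat([cv2.hconcat(o),cv2.hconcat(o2)]))
E
python3 f2.py
```

```text
top [ 4.54355e+02  3.41399e+02 -1.44000e-01] 33.41
scene [ 4.55110e+02  3.44491e+02 -1.50000e-01] 79.91
both [ 4.54725e+02  3.42487e+02 -1.49000e-01] 122.65
```

View pics/ov2.png

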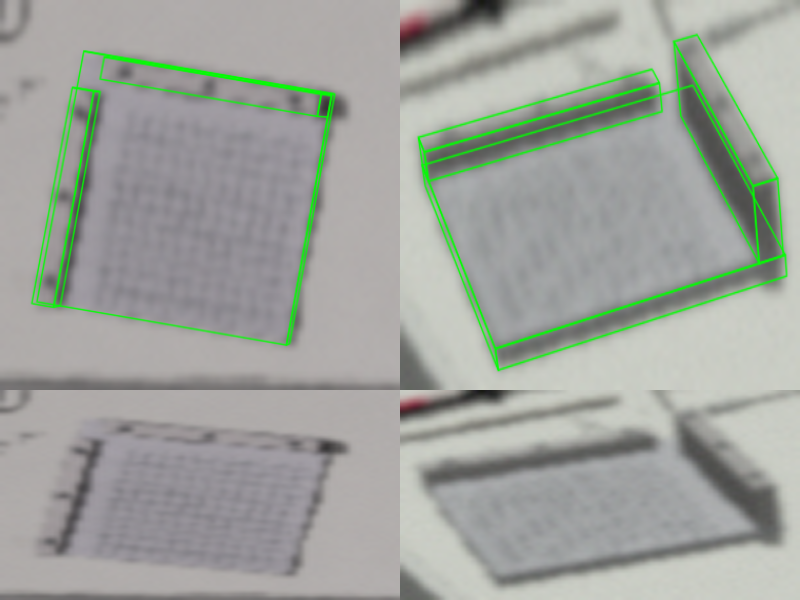

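```bash
cat > plan.py <<'E'
import sys,numpy as np
from cell import readout
from scipy.spatial.transform import Rotation as R
# plan.py x y z yawdeg : shift in tool axes (share of 100mm), twist (share of 180deg)
s=readout.read_state(); Rt=R.from_euler("xyz",s["tool_rot"]); x,y,z,yw=map(float,sys.argv[1:5])
d=Rt.inv().apply(np.array([x,y,z])-s["eef_pos"])/100; T=R.from_euler("xyz",[np.pi,0,np.radians(yw)])
t=(Rt.inv()*T).as_rotvec()/np.pi
print("t",s["clock"],"pos",s["eef_pos"].round(1),"rot",np.degrees(s["tool_rot"]).round(2),"q",s["qpos"].round(2),"F",s["force"].round(1),"M",s["torque"].round(2),"w",round(s["width"],1),round(s["gripper_force"],1))
print("shift",d.round(3),"twist",t.round(4))
E
python3 -m jog '{"claw":[1,1,1,1,1,1,1,1,1,1],"xyz":[[-0.355,-0.205,0],[-0.355,-0.205,0],[-0.355,-0.205,0],[-0.355,-0.205,0],[-0.355,-0.205,0],[-0.355,-0.205,0],[-0.355,-0.205,0],[-0.355,-0.205,0],[-0.355,-0.205,0],[-0.355,-0.205,0]],"twist":[[0,0,0],[0,0,0],[0,0,0],[0,0,0],[0,0,0],[0,0,0],[0,0,0],[0,0,0],[0,0,0],[0,0,0]]}'; python3 plan.py 590 0 230 165.5
```

```text
clock: 2.55
eef_pos: [456.0, 341.2, 231.5]
tool_rot: [3.141, 0.0, 2.889]
force: [0.3, -0.1, 0.4]
width: 85.6
gripper_force: 0.0
t 2.55 pos [456.  341.2 231.5] rot [1.7997e+02 1.0000e-02 1.6552e+02] q [-0.72  0.51  0.05  1.75 -0.03  0.88  0.65] F [ 0.3 -0.1  0.4] M [ 0.04 -0.05 -0.  ] w 85.6 0.0
shift [-2.151 -2.968  0.014] twist [0.0002 0.0001 0.0001]
```

```bash
python3 -m jog '{"claw":[1,1,1,1,1,1,1,1,1],"xyz":[[-0.24,-0.33,0],[-0.24,-0.33,0],[-0.24,-0.33,0],[-0.24,-0.33,0],[-0.24,-0.33,0],[-0.24,-0.33,0],[-0.24,-0.33,0],[-0.24,-0.33,0],[-0.24,-0.33,0]],"twist":[[0,0,0],[0,0,0],[0,0,0],[0,0,0],[0,0,0],[0,0,0],[0,0,0],[0,0,0],[0,0,0]]}'; python3 -m jog '{"claw":[0.6,0.6,0.6,0.6,0.6,0.6],"xyz":[[0,0,0],[0,0,0],[0,0,0],[0,0,0],[0,0,0],[0,0,0]],"twist":[[0,0,0.044],[0,0,0.044],[0,0,0.044],[0,0,0.044],[0,0,0.044],[0,0,0.044]]}'; python3 plan.py 470 -207.5 120 118
```

```text
clock: 3.68
eef_pos: [590.3, -0.7, 231.4]
tool_rot: [3.141, 0.0, 2.889]
force: [0.3, 0.1, -0.2]
width: 85.3
gripper_force: 0.0
clock: 4.42
eef_pos: [589.9, 0.6, 231.4]
tool_rot: [3.141, -0.0, 2.055]
force: [0.4, 0.2, -0.3]
width: 51.5
gripper_force: 0.0
t 4.425 pos [589.9   0.6 231.4] rot [179.99  -0.   117.74] q [-0.24  0.56  0.29  1.7  -0.19  0.92  0.62] F [ 0.4  0.2 -0.3] M [ 0.02 -0.01  0.01] w 51.5 0.0
shift [-1.284 -2.03   1.113] twist [ 0.0001 -0.     -0.0014]
```

```bash
python3 -m jog '{"claw":[0.6,0.6,0.6,0.6,0.6,0.6,0.6,0.6,0.6,0.6],"xyz":[[-0.214,-0.338,0],[-0.214,-0.338,0],[-0.214,-0.338,0],[-0.214,-0.338,0],[-0.214,-0.338,0],[-0.214,-0.338,0],[0,0,0.4],[0,0,0.4],[0,0,0.3],[0,0,0]],"twist":[[0,0,0],[0,0,0],[0,0,0],[0,0,0],[0,0,0],[0,0,0],[0,0,0],[0,0,0],[0,0,0],[0,0,0]]}'; python3 plan.py 470 -207.5 19 118; python3 - <<'E'
from h import *; from cell import optics
o=[]
for n,w in(("top",(340,250,100,75)),("scene",(290,250,100,75))):
    c,i=grab(optics,n); o.append(overlay(np.clip(i*1.3,0,255).astype(np.uint8),c,SQ,[470,-207.6,0,-1.081],w,4))
cv2.imwrite("pics/a.png",cv2.hconcat(o))
E
```

```text
clock: 5.68
eef_pos: [469.6, -207.5, 119.7]
tool_rot: [-3.139, -0.003, 2.059]
force: [-0.7, 0.3, -0.1]
width: 51.3
gripper_force: 0.0
t 5.675 pos [ 469.6 -207.5  119.7] rot [-179.84   -0.2   117.99] q [ 0.2   0.62  0.23  2.   -0.26  0.56  1.1 ] F [-0.7  0.3 -0.1] M [-0.03  0.05  0.01] w 51.3 0.0
shift [-0.006  0.006  1.007] twist [-0.0009 -0.0011 -0.0001]
```

View pics/a.png

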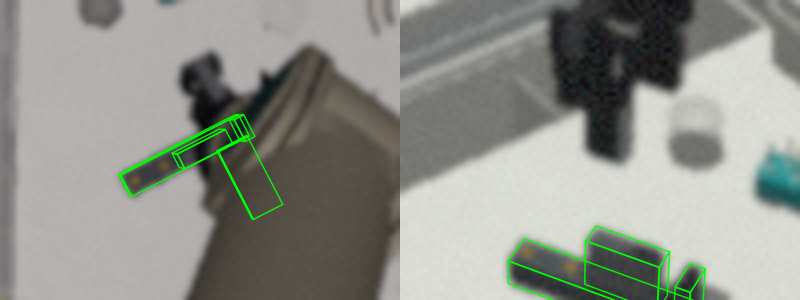

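The view shows the square unmoved (overlay on it at scene px ~(615,260) of the crop) with the fingers above it, across the grip. Descending and gripping.

```bash
python3 -m jog '{"claw":[0.6,0.6,0.6,0.6,0.6],"xyz":[[0,0,0.35],[0,0,0.35],[0,0,0.2],[0,0,0.1],[0,0,0]],"twist":[[0,0,0],[0,0,0],[0,0,0],[0,0,0],[0,0,0]]}'; python3 plan.py 470 -207.5 19 118;python3 -m jog '{"claw":[0,0,0,0,0,0,0,0,0,0],"xyz":[[0,0,0],[0,0,0],[0,0,0],[0,0,0],[0,0,0],[0,0,0],[0,0,0],[0,0,0],[0,0,0],[0,0,0]],"twist":[[0,0,0],[0,0,0],[0,0,0],[0,0,0],[0,0,0],[0,0,0],[0,0,0],[0,0,0],[0,0,0],[0,0,0]]}';  python3 plan.py 470 -207.5 19 118
```

```text
clock: 6.4
eef_pos: [471.6, -208.3, 21.9]
tool_rot: [3.141, 0.001, 2.059]
force: [-0.1, 0.2, 0.4]
width: 51.1
gripper_force: 0.0
t 6.4 pos [ 471.6 -208.3   21.9] rot [1.7996e+02 4.0000e-02 1.1800e+02] q [ 0.27  0.79  0.14  2.04 -0.32  0.33  1.16] F [-0.1  0.2  0.4] M [-0.02 -0.02  0.04] w 51.1 0.0
shift [ 0.015 -0.01   0.029] twist [ 0.0002  0.0002 -0.    ]
clock: 7.65
eef_pos: [471.7, -208.3, 22.3]
tool_rot: [3.14, 0.001, 2.059]
force: [-0.4, 1.0, 5.9]
width: 10.9
gripper_force: 59.5
t 7.65 pos [ 471.7 -208.3   22.3] rot [1.7993e+02 7.0000e-02 1.1800e+02] q [ 0.27  0.79  0.14  2.04 -0.32  0.33  1.16] F [-0.4  1.   5.9] M [0.09 0.15 0.02] w 10.9 59.5
shift [ 0.016 -0.011  0.033] twist [0.0004 0.0004 0.    ]
```

```bash
python3 -m jog '{"claw":[0,0,0,0,0,0,0,0,0],"xyz":[[0,0,-0.1],[0,0,-0.2],[0,0,-0.3],[0,0,-0.3],[0,0,-0.3],[0,0,-0.3],[0,0,-0.3],[0,0,-0.2],[0,0,0]],"twist":[[0,0,0],[0,0,0],[0,0,0],[0,0,0],[0,0,0],[0,0,0],[0,0,0],[0,0,0],[0,0,0]]}'; python3 plan.py 560 0 230 118
```

```text
clock: 8.78
eef_pos: [471.7, -208.4, 222.9]
tool_rot: [3.139, 0.002, 2.059]
force: [-0.3, -0.2, -1.1]
width: 10.7
gripper_force: 58.6
t 8.775 pos [ 471.7 -208.4  222.9] rot [1.7986e+02 1.4000e-01 1.1799e+02] q [ 0.14  0.46  0.31  1.91 -0.19  0.8   1.05] F [-0.3 -0.2 -1.1] M [ 0.01 -0.02 -0.01] w 10.7 58.6
shift [ 1.425  1.758 -0.07 ] twist [ 0.0008  0.0008 -0.    ]
```

```bash
python3 -m jog '{"claw":[0,0,0,0,0,0,0,0,0],"xyz":[[0.1,0.12,0],[0.2,0.25,0],[0.2,0.25,0],[0.2,0.25,0],[0.2,0.25,0],[0.2,0.25,0],[0.2,0.25,0],[0.12,0.15,0],[0,0,0]],"twist":[[0,0,0],[0,0,0],[0,0,0],[0,0,0],[0,0,0],[0,0,0],[0,0,0],[0,0,0],[0,0,0]]}'; python3 -m jog '{"claw":[0,0,0,0,0,0,0,0,0],"xyz":[[0,0,0],[0,0,0],[0,0,0],[0,0,0],[0,0,0],[0,0,0],[0,0,0],[0,0,0],[0,0,0]],"twist":[[0,0,-0.02],[0,0,-0.04],[0,0,-0.04],[0,0,-0.04],[0,0,-0.05],[0,0,-0.04],[0,0,-0.04],[0,0,-0.027],[0,0,0]]}'; python3 - <<'E'
import numpy as np
y=-.148;R=np.array([[np.cos(y),-np.sin(y)],[np.sin(y),np.cos(y)]])
for k in (0,12,20): print(k,np.array([454.6,342])+R@np.array([23-k,52-k]), np.degrees(y)+180)
E
python3 plan.py 464.3 330 230 171.5
```

```text
clock: 9.9
eef_pos: [560.5, 2.4, 220.3]
tool_rot: [-3.14, -0.001, 2.063]
force: [0.2, 1.0, -2.4]
width: 10.9
gripper_force: 58.6
clock: 11.02
eef_pos: [559.9, -1.5, 221.1]
tool_rot: [-3.141, -0.001, 2.989]
force: [0.6, -0.4, -2.1]
width: 11.1
gripper_force: 58.6
0 [485.01649868 390.03994804] 171.52022463206382
12 [471.37815945 379.94065584] 171.52022463206382
20 [462.2859333  373.20779437] 171.52022463206382
t 11.025 pos [559.9  -1.5 221.1] rot [-1.7994e+02 -5.0000e-02  1.7126e+02] q [-0.08  0.51  0.04  1.78 -0.03  0.85  1.4 ] F [ 0.6 -0.4 -2.1] M [ 0.02 -0.02  0.03] w 11.1 58.6
shift [ 1.449  3.132 -0.091] twist [-0.0003 -0.0003 -0.0013]
```

```bash
python3 plan.py 463 373 221 171.5; python3 -m jog '{"claw":[0,0,0,0,0,0,0,0,0,0,0,0],"xyz":[[0.08,0.18,0],[0.15,0.36,0],[0.15,0.36,0],[0.15,0.36,0],[0.15,0.36,0],[0.15,0.36,0],[0.15,0.36,0],[0.15,0.36,0],[0.15,0.36,0],[0.12,0.35,0],[0.08,0.15,0],[0,0,0]],"twist":[[0,0,0],[0,0,0],[0,0,0],[0,0,0],[0,0,0],[0,0,0],[0,0,0],[0,0,0],[0,0,0],[0,0,0],[0,0,0],[0,0,0]]}'; python3 plan.py 463 373 100 171.5
```

```text
t 11.025 pos [559.9  -1.5 221.1] rot [-1.7994e+02 -5.0000e-02  1.7126e+02] q [-0.08  0.51  0.04  1.78 -0.03  0.85  1.4 ] F [ 0.6 -0.4 -2.1] M [ 0.02 -0.02  0.03] w 11.1 58.6
shift [ 1.527e+00  3.555e+00 -1.000e-03] twist [-0.0003 -0.0003 -0.0013]
clock: 12.52
eef_pos: [465.8, 375.3, 221.0]
tool_rot: [-3.141, -0.001, 2.995]
force: [0.5, -0.6, -1.4]
width: 10.6
gripper_force: 58.6
t 12.525 pos [465.8 375.3 221. ] rot [-1.7997e+02 -5.0000e-02  1.7159e+02] q [-0.75  0.56  0.03  1.68 -0.02  0.9   0.72] F [ 0.5 -0.6 -1.4] M [-0.04 -0.04  0.05] w 10.6 58.6
shift [ 0.023 -0.027  1.21 ] twist [-0.0002 -0.0003  0.0005]
```

```bash
python3 -m jog '{"claw":[0,0,0,0,0,0],"xyz":[[0.02,-0.02,0.2],[0,0,0.4],[0,0,0.4],[0,0,0.3],[0,0,0.1],[0,0,0]],"twist":[[0,0,0],[0,0,0],[0,0,0],[0,0,0],[0,0,0],[0,0,0]]}'; python3 plan.py 463 373 32 171.5; python3 - <<'E'
from h import *; from cell import optics
o=[]
for n,w in(("top",(160,230,100,100)),("scene",(170,145,100,100))):
    c,i=grab(optics,n); o.append(overlay(np.clip(i*1.3,0,255).astype(np.uint8),c,BD,[454.7,342,0,-.148],w,4))
cv2.imwrite("pics/b.png",cv2.hconcat(o))
E
```

```text
clock: 13.28
eef_pos: [465.5, 371.5, 81.4]
tool_rot: [-3.141, 0.0, 2.991]
force: [0.2, -0.1, -1.2]
width: 10.9
gripper_force: 58.7
t 13.275 pos [465.5 371.5  81.4] rot [-179.94    0.    171.37] q [-0.74  0.75  0.02  1.8  -0.03  0.6   0.72] F [ 0.2 -0.1 -1.2] M [-0.04  0.03  0.04] w 10.9 58.7
shift [0.027 0.011 0.494] twist [-0.0003  0.     -0.0007]
```

View pics/b.png

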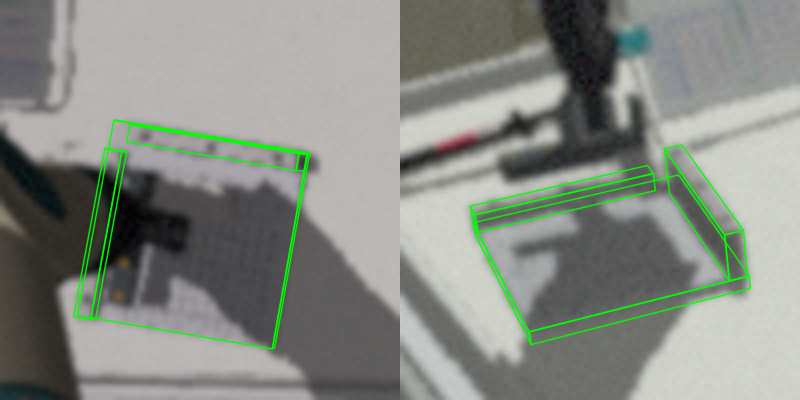

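```bash
python3 -m jog '{"claw":[0,0,0,0],"xyz":[[0,0,0.15],[0,0,0.2],[0,0,0.08],[0,0,0]],"twist":[[0,0,0],[0,0,0],[0,0,0],[0,0,0]]}';python3 -m jog '{"claw":[0,0,0],"xyz":[[0,0,0.03],[0,0,0.02],[0,0,0.0]],"twist":[[0,0,0],[0,0,0],[0,0,0]]}'; python3 plan.py 463 373 32 171.5
```

```text
clock: 13.88
eef_pos: [464.6, 372.5, 37.8]
tool_rot: [-3.141, -0.001, 2.993]
force: [0.0, -0.4, -1.0]
width: 10.8
gripper_force: 58.7
clock: 14.25
eef_pos: [465.0, 372.8, 33.4]
tool_rot: [3.141, 0.0, 2.992]
force: [-0.2, -0.4, -2.1]
width: 10.9
gripper_force: 58.7
t 14.25 pos [465.  372.8  33.4] rot [1.7999e+02 1.0000e-02 1.7145e+02] q [-0.73  0.82  0.02  1.81 -0.03  0.51  0.72] F [-0.2 -0.4 -2.1] M [ 0.02 -0.04  0.  ] w 10.9 58.7
shift [ 0.02  -0.001  0.014] twist [ 0.0001  0.     -0.0003]
```

```bash
python3 -m jog '{"claw":[0,0,0],"xyz":[[0,0,0.02],[0,0,0.01],[0,0,0.0]],"twist":[[0,0,0],[0,0,0],[0,0,0]]}';python3 -m jog '{"claw":[0,0],"xyz":[[0,0,0.015],[0,0,0]],"twist":[[0,0,0],[0,0,0]]}'; python3 plan.py 463 373 29 171.5
```

```text
clock: 14.62
eef_pos: [465.7, 373.4, 32.3]
tool_rot: [3.14, 0.001, 2.992]
force: [-2.5, -1.1, 12.2]
width: 10.9
gripper_force: 60.6
clock: 14.88
eef_pos: [466.2, 373.7, 32.3]
tool_rot: [3.139, 0.002, 2.992]
force: [-3.3, -2.9, 23.1]
width: 11.0
gripper_force: 62.1
t 14.875 pos [466.2 373.7  32.3] rot [1.7984e+02 1.3000e-01 1.7144e+02] q [-0.73  0.82  0.02  1.81 -0.03  0.5   0.72] F [-3.3 -2.9 23.1] M [-0.69  0.81 -0.04] w 11.0 62.1
shift [ 0.03  -0.012  0.033] twist [ 0.0009  0.0007 -0.0003]
```

```bash
python3 -m jog '{"claw":[0.25,0.25,0.25,0.25,0.25],"xyz":[[0,0,0],[0,0,0],[0,0,0],[0,0,0],[0,0,0]],"twist":[[0,0,0],[0,0,0],[0,0,0],[0,0,0],[0,0,0]]}';python3 plan.py 463 373 30 171.5
```

```text
clock: 15.5
eef_pos: [464.8, 372.7, 28.6]
tool_rot: [-3.141, -0.0, 2.992]
force: [0.1, 0.3, -0.8]
width: 21.1
gripper_force: 0.0
t 15.5 pos [464.8 372.7  28.6] rot [-1.7998e+02 -2.0000e-02  1.7145e+02] q [-0.73  0.83  0.02  1.81 -0.03  0.5   0.72] F [ 0.1  0.3 -0.8] M [-0.03 -0.03  0.02] w 21.1 0.0
shift [ 0.019  0.001 -0.014] twist [-0.0001 -0.0001 -0.0003]
```

```bash
python3 -m jog '{"claw":[0,0,0,0,0,0],"xyz":[[0,0,-0.01],[0,0,0],[0,0,0],[0,0,0],[0,0,0],[0,0,0]],"twist":[[0,0,0],[0,0,0],[0,0,0],[0,0,0],[0,0,0],[0,0,0]]}';python3 plan.py 463 373 30 171.5; cat > f3.py <<'E'
from h import *; from cell import optics,readout
import sys
cs,i=grab(optics,"scene",4); ct,j=grab(optics,"top",4); p=readout.read_state()["eef_pos"]; yb=-.148
b=lambda q:np.clip(q*1.3,0,255).astype(np.uint8)
win=(195,165,65,62); best=None
for a in(-.03,.0,.03):
    s=np.array([p[0],p[1],yb+a]); r=minimize(lambda q:cost([q[0],q[1],10,q[2]],SQ,[(cs,i,win)]),s,method="Nelder-Mead",options=dict(initial_simplex=np.vstack([s]+[s+k for k in np.diag([4,4,.04])]),xatol=.02,fatol=1e-3))
    if best is None or r.fun<best.fun: best=r
print(best.x.round(3),best.fun)
w=(180,165,85,70); w2=(170,245,85,70)
A=overlay(b(i),cs,SQ,[*best.x[:2],10,best.x[2]],w,9)
B=cv2.resize(b(i)[w[1]:w[1]+w[3],w[0]:w[0]+w[2],::-1],(400,300),interpolation=cv2.INTER_CUBIC); C=cv2.resize(b(j)[w2[1]:w2[1]+w2[3],w2[0]:w2[0]+w2[2],::-1],(400,300),interpolation=cv2.INTER_CUBIC)
cv2.imwrite(sys.argv[1],cv2.vconcat([cv2.hconcat([cv2.resize(A,(400,300)),B]),cv2.hconcat([C,C*0])]))
E
python3 f3.py pics/c.png
```

```text
clock: 16.25
eef_pos: [464.9, 372.8, 29.8]
tool_rot: [3.142, -0.0, 2.992]
force: [0.3, 0.3, -1.8]
width: 11.0
gripper_force: 59.6
t 16.25 pos [464.9 372.8  29.8] rot [180.    -0.   171.46] q [-0.73  0.83  0.02  1.81 -0.03  0.5   0.72] F [ 0.3  0.3 -1.8] M [-0.   -0.04  0.  ] w 11.0 59.6
shift [ 0.019 -0.001 -0.002] twist [ 0.     -0.     -0.0002]
[ 4.61562e+02  3.69735e+02 -2.99000e-01] 295.19701814638273
```

View pics/c.png

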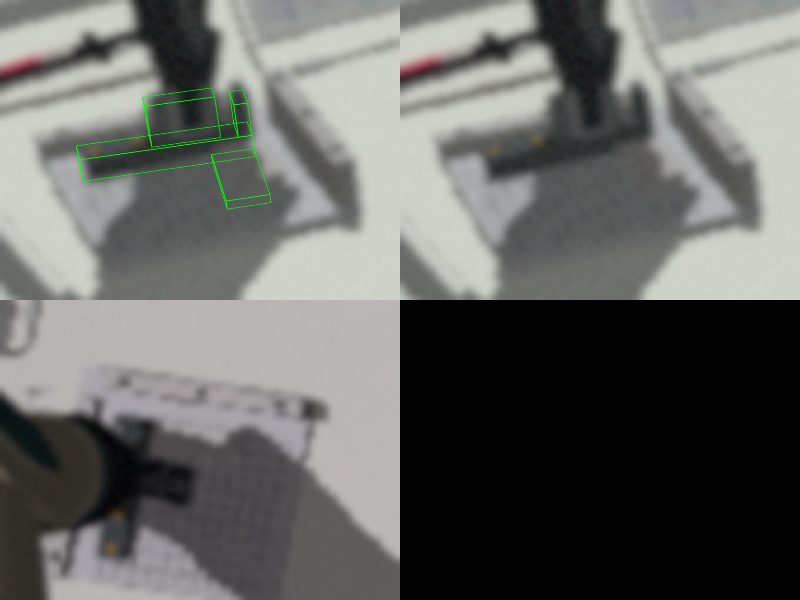

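```bash
python3 -m jog '{"claw":[0,0,0,0,0,0],"xyz":[[0,0,0.01],[-0.03,0.03,0],[-0.04,0.04,0],[-0.04,0.04,0],[-0.03,0.03,0],[0,0,0]],"twist":[[0,0,0],[0,0,0],[0,0,0],[0,0,0],[0,0,0],[0,0,0]]}';python3 plan.py 484 390 30 171.5
```

```text
clock: 17.4
eef_pos: [482.1, 385.4, 29.3]
tool_rot: [3.14, 0.002, 2.992]
force: [0.7, 0.8, 4.8]
width: 11.3
gripper_force: 60.7
t 17.4 pos [482.1 385.4  29.3] rot [1.7989e+02 1.0000e-01 1.7145e+02] q [-0.73  0.85  0.02  1.75 -0.03  0.54  0.73] F [0.7 0.8 4.8] M [ 0.06 -0.05 -0.  ] w 11.3 60.7
shift [-0.012  0.048 -0.007] twist [ 0.0006  0.0005 -0.0003]
```

```bash
for i in 1; do python3 -m jog '{"claw":[0,0,0],"xyz":[[-0.02,0,0],[-0.01,0,0],[0,0,0]],"twist":[[0,0,0],[0,0,0],[0,0,0]]}';python3 plan.py 484 390 30 171.5; python3 -m jog '{"claw":[0,0,0],"xyz":[[-0.02,0,0],[-0.01,0,0],[0,0,0]],"twist":[[0,0,0],[0,0,0],[0,0,0]]}';python3 plan.py 484 390 30 171.5; done
```

```text
clock: 17.77
eef_pos: [483.7, 384.9, 29.3]
tool_rot: [3.14, -0.0, 2.993]
force: [-1.3, 0.7, 5.9]
width: 11.0
gripper_force: 61.0
t 17.775 pos [483.7 384.9  29.3] rot [ 1.7993e+02 -1.0000e-02  1.7147e+02] q [-0.73  0.85  0.02  1.75 -0.03  0.54  0.73] F [-1.3  0.7  5.9] M [-0.    0.33 -0.01] w 11.0 61.0
shift [ 0.005  0.051 -0.007] twist [ 0.0004 -0.     -0.0002]
clock: 18.15
eef_pos: [483.6, 384.8, 29.3]
tool_rot: [-3.141, -0.005, 2.994]
force: [-7.4, 0.3, 10.8]
width: 10.9
gripper_force: 61.7
t 18.15 pos [483.6 384.8  29.3] rot [-179.98   -0.27  171.55] q [-0.72  0.85  0.01  1.75 -0.03  0.55  0.73] F [-7.4  0.3 10.8] M [ 0.06  1.3  -0.01] w 10.9 61.7
shift [ 0.004  0.052 -0.007] twist [-0.0001 -0.0015  0.0003]
```

```bash
python3 -m jog '{"claw":[0,0,0],"xyz":[[0,0.02,0],[0,0.02,0],[0,0,0]],"twist":[[0,0,0],[0,0,0],[0,0,0]]}';python3 plan.py 484 390 30 171.5; python3 -m jog '{"claw":[0,0,0],"xyz":[[0,0.02,0],[0,0.01,0],[0,0,0]],"twist":[[0,0,0],[0,0,0],[0,0,0]]}';python3 plan.py 484 390 30 171.5
```

```text
clock: 18.52
eef_pos: [484.1, 387.6, 29.3]
tool_rot: [-3.139, -0.005, 2.994]
force: [-6.4, -1.6, 12.9]
width: 11.1
gripper_force: 61.9
t 18.525 pos [484.1 387.6  29.3] rot [-179.87   -0.29  171.52] q [-0.73  0.85  0.02  1.74 -0.03  0.56  0.73] F [-6.4 -1.6 12.9] M [-0.37  1.39 -0.08] w 11.1 61.9
shift [ 0.004  0.023 -0.007] twist [-0.0007 -0.0016  0.0001]
clock: 18.9
eef_pos: [484.4, 389.8, 29.3]
tool_rot: [-3.138, -0.005, 2.993]
force: [-7.2, -2.8, 14.1]
width: 11.1
gripper_force: 62.1
t 18.9 pos [484.4 389.8  29.3] rot [-179.8    -0.31  171.51] q [-0.73  0.85  0.02  1.73 -0.03  0.56  0.73] F [-7.2 -2.8 14.1] M [-0.74  1.5  -0.01] w 11.1 62.1
shift [ 0.004  0.002 -0.007] twist [-0.0011 -0.0017  0.0001]
```

```bash
python3 -m jog '{"claw":[0,0,0],"xyz":[[0,0.02,0],[0,0.01,0],[0,0,0]],"twist":[[0,0,0],[0,0,0],[0,0,0]]}';python3 plan.py 484 390 30 171.5; python3 -m jog '{"claw":[0,0,0],"xyz":[[0,0.02,0],[0,0.01,0],[0,0,0]],"twist":[[0,0,0],[0,0,0],[0,0,0]]}';python3 plan.py 484 390 30 171.5
```

```text
clock: 19.27
eef_pos: [484.4, 390.0, 29.3]
tool_rot: [-3.134, -0.007, 2.993]
force: [-9.2, -7.4, 18.9]
width: 10.9
gripper_force: 62.7
t 19.275 pos [484.4 390.   29.3] rot [-179.54   -0.38  171.49] q [-0.74  0.86  0.02  1.73 -0.03  0.57  0.72] F [-9.2 -7.4 18.9] M [-1.7   1.7   0.19] w 10.9 62.7
shift [ 0.004 -0.001 -0.007] twist [-0.0025 -0.0021 -0.0001]
clock: 19.65
eef_pos: [484.4, 390.3, 29.3]
tool_rot: [-3.129, -0.008, 2.993]
force: [-10.6, -12.1, 21.9]
width: 11.1
gripper_force: 63.4
t 19.65 pos [484.4 390.3  29.3] rot [-179.29   -0.44  171.47] q [-0.74  0.86  0.02  1.72 -0.03  0.58  0.72] F [-10.6 -12.1  21.9] M [-2.72  1.95  0.27] w 11.1 63.4
shift [ 0.004 -0.004 -0.007] twist [-0.0039 -0.0024 -0.0002]
```

```bash
python3 -m jog '{"claw":[0,0,0],"xyz":[[0,0,0],[0,0,0],[0,0,0]],"twist":[[-0.004,-0.003,0],[-0.002,-0.001,0],[0,0,0]]}';python3 plan.py 484 390 30 171.5; python3 -m jog '{"claw":[0,0,0],"xyz":[[-0.015,0.01,0],[-0.015,0.01,0],[0,0,0]],"twist":[[-0.001,-0.001,0],[-0.001,-0.001,0],[0,0,0]]}';python3 plan.py 484 390 30 171.5
```

```text
clock: 20.02
eef_pos: [484.6, 390.4, 29.3]
tool_rot: [3.135, 0.005, 2.993]
force: [-9.4, -12.2, 22.5]
width: 10.8
gripper_force: 63.5
t 20.025 pos [484.6 390.4  29.3] rot [179.61   0.29 171.47] q [-0.73  0.85  0.02  1.75 -0.03  0.54  0.72] F [ -9.4 -12.2  22.5] M [-2.82  2.26  0.39] w 10.8 63.5
shift [ 0.005 -0.005 -0.008] twist [ 0.0022  0.0016 -0.0001]
clock: 20.4
eef_pos: [484.7, 390.4, 29.3]
tool_rot: [3.133, 0.006, 2.993]
force: [-14.3, -14.4, 29.8]
width: 10.8
gripper_force: 64.5
t 20.4 pos [484.7 390.4  29.3] rot [179.51   0.34 171.5 ] q [-0.73  0.85  0.02  1.75 -0.03  0.54  0.72] F [-14.3 -14.4  29.8] M [-3.55  3.59  0.36] w 10.8 64.5
shift [ 0.006 -0.005 -0.008] twist [ 0.0027  0.0019 -0.    ]
```

```bash
python3 -m jog '{"claw":[0,0,0],"xyz":[[0,0,0],[0,0,0],[0,0,0]],"twist":[[0.0025,0.002,0],[0,0,0],[0,0,0]]}';python3 plan.py 484 390 30 171.5; python3 -m jog '{"claw":[0,0,0],"xyz":[[0,0,0],[0,0,0],[0,0,0]],"twist":[[0,0,-0.003],[0,0,0],[0,0,0]]}';python3 plan.py 484 390 30 171.5
```

```text
clock: 20.78
eef_pos: [484.5, 390.4, 29.2]
tool_rot: [3.141, -0.0, 2.994]
force: [-15.8, -14.4, 28.9]
width: 10.9
gripper_force: 64.4
t 20.775 pos [484.5 390.4  29.2] rot [ 1.7997e+02 -2.0000e-02  1.7152e+02] q [-0.73  0.85  0.02  1.74 -0.03  0.55  0.72] F [-15.8 -14.4  28.9] M [-3.38  3.43  0.41] w 10.9 64.4
shift [ 0.005 -0.005 -0.008] twist [ 0.0002 -0.0001  0.0001]
clock: 21.15
eef_pos: [484.5, 390.4, 29.2]
tool_rot: [3.141, -0.001, 3.001]
force: [-15.3, -14.1, 28.0]
width: 11.2
gripper_force: 64.3
t 21.15 pos [484.5 390.4  29.2] rot [ 1.7996e+02 -3.0000e-02  1.7196e+02] q [-0.73  0.85  0.02  1.74 -0.03  0.55  0.73] F [-15.3 -14.1  28. ] M [-3.33  3.39 -0.04] w 11.2 64.3
shift [ 0.005 -0.005 -0.008] twist [ 0.0002 -0.0002  0.0025]
```

```bash
sed -i 's/^win=.*//; s/^for a in.*/best=type("o",(),dict(x=np.array([484.5-1.5,390.4,-.1475]),fun=0))/; /^    s=/d; /^    if best/d' f3.py; python3 f3.py pics/d.png; python3 plan.py 484 390 30 171.5
```

```text
[ 4.830e+02  3.904e+02 -1.480e-01] 0
t 21.55 pos [484.6 390.4  29.2] rot [ 1.7996e+02 -3.0000e-02  1.7196e+02] q [-0.73  0.85  0.02  1.74 -0.03  0.55  0.73] F [-16.4 -14.6  27.8] M [-3.29  3.41  0.02] w 10.8 64.3
shift [ 0.005 -0.004 -0.008] twist [ 0.0002 -0.0002  0.0025]
```

View pics/d.png

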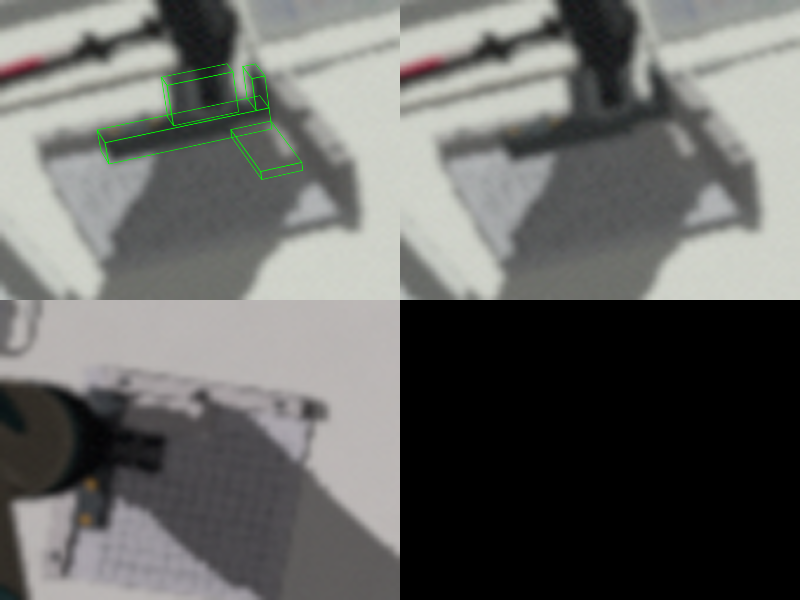

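```bash
python3 - <<'E'
from h import *; from cell import optics
c,i=grab(optics,"scene",8); b=np.clip((i-20)*1.9,0,255).astype(np.uint8); w=(192,172,60,45)
A=cv2.resize(b[172:217,192:252,::-1],(800,600),interpolation=cv2.INTER_CUBIC)[:440]
np.save("late.npy",i)
cv2.imwrite("pics/e.png",A)
for p in([-62,-9,0],[-62,-9,16],[-62,9,16],[38,-9,40],[30,-9,40],[38,9,40],[30,-9,16],[38,-67,6],[13,-67,6],[-20,-6,46],[-20,-6,16]):
    q=proj(c,Rz(-.1475)@np.array(p)+[483,390.4,10])[0]; print(p,np.round((q+.5-[192,172])*800/60))
E
```

```text
[-62, -9, 0] [149. 417.]
[-62, -9, 16] [138. 351.]
[-62, 9, 16] [115. 311.]
[38, -9, 40] [591. 143.]
[30, -9, 40] [554. 151.]
[38, 9, 40] [564. 105.]
[30, -9, 16] [566. 251.]
[38, -67, 6] [695. 412.]
[13, -67, 6] [579. 440.]
[-20, -6, 46] [313. 172.]
[-20, -6, 16] [332. 298.]
```

View pics/e.png

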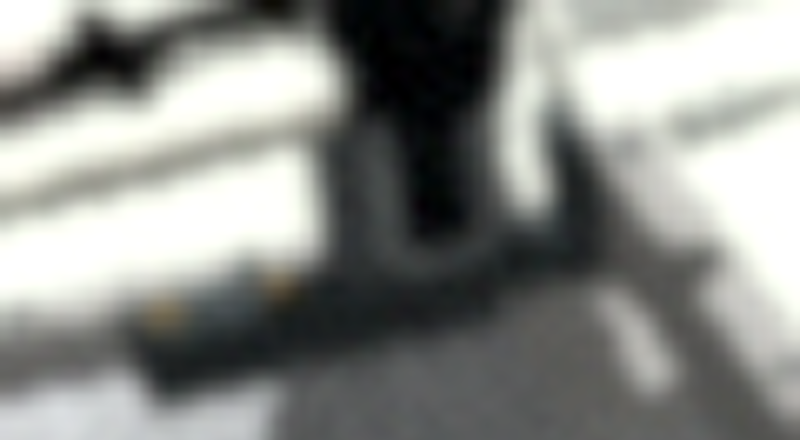

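The final view shows the stock lying along the side fence, its upturned end at px (575,140) against the back fence. The forces are steady at about 15 N on each fence and 28 N down, with almost no twist moment, so I'm handing it in.

```bash
python3 plan.py 484 390 30 171.5; python3 -c "
from cell import order; print(order.finish_job())"
```

```text
t 21.95 pos [484.6 390.4  29.3] rot [ 1.7995e+02 -3.0000e-02  1.7196e+02] q [-0.73  0.85  0.02  1.74 -0.03  0.55  0.73] F [-16.6 -14.2  28.5] M [-3.36  3.42  0.02] w 10.7 64.3
shift [ 0.005 -0.005 -0.007] twist [ 0.0003 -0.0002  0.0026]
the job is handed in; nothing more can be done
None
```

I handed the job in at about 22 s with the square still gripped and pressed into the fence corner, at about 17 N on the back fence, 14 N on the side fence and 28 N down; square and flat as far as the forces and pictures show, but no verdict came back.

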